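# Free the child-safety hook and open the solvents cupboard

## Task

Open the solvents cupboard on the bench: draw its door out until the child-safety hook catches, reach down through the gap behind the top of the door, press the sprung plastic hook down and keep it down while you bring the door past the catch. Then swing the door open to a right angle or wider and leave it so. Feel your way, because the plastic hook breaks if it is pressed hard or if the door is wrenched against it, and leave everything else standing where it is.

Things in the scene. Friction and masses are not known exactly. Their poses are not given: they have to be found in the camera images.
- cup_door (a joint): angle of the cupboard door, rad: 0 shut, grows as it opens, end of travel 1.9; it stays where it is left (about 1 N at the handle moves it). Starts at 0 to 0.06. The safety hook catches at about 0.165, when the gap behind the door is about 41 mm wide at the hook; past about 0.22 the hook is clear of its keeper and no longer holds.
- cupboard: small beige solvents cupboard, fixed on the table: 300 wide, 200 deep, 260 high, panels 15 mm. Origin on the table under the hook's place, in the plane of the carcass front. x points from the front into the cupboard (the door opens to -x), y along the front towards the hinge, z up; the carcass runs from y = -63 to +237 mm. All points below are fixed to it and share its axes.
- door_hinge (a point): on the door's upright hinge axis, level with the cupboard's top. The axis lies in the back face of the door; seen from above, the door opens clockwise about it. The door is 16 mm thick and reaches 296 mm from the hinge. It hangs with its top edge 8 mm below this point on average, but up to 7 mm HIGHER OR LOWER, and all on it (handle, hook) with it.
- door_handle (a point): where the upright bow handle is WHILE THE DOOR IS SHUT (it turns about door_hinge with the door): 12 mm round steel bar on the door's front near its free edge. Point on the bar's centre line, 39 mm clear of the door's front face, 268 mm from the hinge. The straight part runs from 19 mm above to 75 mm below this point (7 mm up or down); pinch it from above, a finger on either side along the door.
- hook_place (a point): mean place, DOOR SHUT, of the thumb pad's top on the white plastic safety hook; it turns about door_hinge with the door. 22 mm behind the door's back face, 235 mm from the hinge, 28 mm below the cupboard's top. As the door hangs (with the latch fitted to suit) it is really up to 7 mm HIGHER OR LOWER: feel for it. The pad is a rounded rib 8 mm across, 20 mm along the door, 9 mm over the arm.
- hook_pivot (a point): mean place, door shut, of the hook's pivot at the door's back face. Pressed straight down, the pad gives from about 3 N and stiffens 1.1 N per mm; after 4 mm (7 N) the nose is under the keeper, at 6.4 mm (10 N) the hook is on its solid stop. It springs up when let go: keep it down until the nose has passed the keeper. Over 22 N breaks it. The pressed pad can be dragged along with the door.
- keeper_place (a point): mean place of the lower edge of the keeper, a plate 44 mm wide under the cupboard's top panel, 6 to 10 mm behind the carcass front; it does not turn with the door. The hook's arm (16 mm wide) reaches 65 mm in from the door, under the keeper; its upturned nose, 52 to 59 mm behind the door's back face, overlaps the keeper by 9 mm and catches behind it. Over 40 N between them breaks the hook.
- solvent_bottle: amber bottle, 60 mm across, 150 mm tall, standing inside the cupboard; bystander, origin at the centre of its underside
- flux_jar: clear jar, 56 mm across, 80 mm tall, standing inside the cupboard; bystander, origin at the centre of its underside
- solder_reel: reel of solder, 60 mm across, 36 mm tall, lying flat on top of the cupboard towards its back; bystander, origin at the centre of its underside
- paste_tin: flat tin, 70 mm across, 22 mm tall, on top of the cupboard, on the hinge side; bystander, origin at the centre of its underside
- heat_sink: finned aluminium heat sink, 70 x 50 x 35 mm, on the table; bystander, origin at the centre of its underside
- cutter_knife: yellow snap-off knife, 130 mm long, on the table; bystander, origin at the centre of its underside
- screwdriver: screwdriver, 170 mm long, on the table; bystander, origin at the centre of its underside
- iron_stand: soldering-iron stand, 150 x 85 mm tray with a wire coil and the iron lying in it, 170 mm tall, on the table; bystander, origin at the centre of its underside

How it is judged:
By the outcome, as a careful person would: the job done as asked, in the order asked, and still so for the second after the job is handed in, with the robot touching nothing.
It also fails if it takes over 56 s, if anything falls off the work surface, if the arm or the gripper's body presses on something with over 40 N, if the wrist force passes 120 N, or if a joint passes its speed limit or range.

## Robot

A 6-joint arm with a two-finger parallel gripper is mounted at the origin on the work surface. World frame = base frame: x ahead of the robot, y to its left, z up, the work surface at z = 0. Lengths are in m, angles in rad, forces in N, time in s.
With the tool pointing down it reaches from about 0.4 to 0.925 m from the base axis. Payload 12.5 kg.
Tool frame: the origin (TCP) lies between the finger pads; the fingertips stand bot.nose_length ahead of it and the grasp point (between the pads) lies 3 mm ahead of it (bot.nose_length is the distance from the TCP to the fingertips, in m); z points along the fingers, y is the direction in which the jaws open and shut (so a half turn about z gives the same grasp; the last joint's range is limited). The gripper opens to 95 mm and grips with 3 to 60 N. Pads are 20 mm wide; open, the fingers measure 119 mm over their backs; the gripper's body (75 mm by 180 mm) begins 59 mm behind the grasp point.
Start: joints at [-1.235, 0.491, 1.559, -0, 1.092, -0.106], TCP at [0.267, -0.565, 0.237] pointing down, gripper open.
Joint ranges: [-3.1, 3.1], [-0.84, 2.19], [0.05, 2.79], [-1.13, 4.28], [0.06, 2.93], [-2.69, 2.69]. Speed limits (rad/s): [2.22, 2.22, 2.79, 3.14, 3.14, 3.14].

## Interface

Orientations are given as a unit quaternion [w, x, y, z].
In Python, from station import status, optics, job, bot gives the robot as it stands.
- The arm moves only by the shell command python3 -m handwheel 'ROWS' [FORCE]. ROWS is JSON, one flat list of numbers, 7 for each row, row after row: the shift along the world's x, y, z in cm, then the turn, a rotation vector about the world's x, y, z in degrees, then the opening in per cent of the stroke, from 0 (shut) to 100 (fully open). In form: [x, y, z, rx, ry, rz, hand, x, y, z, rx, ry, rz, hand, ...]. A call has 1 to 8 rows; each row is the pose to reach, as a shift and turn from the pose commanded when the call began; what a row does not reach only later rows make up. A row lasts 1/12 s, in which the tool goes at most 41.7 mm and 7.16 degrees, less where a joint would pass 70% of its speed; a pose out of reach is approached as far as the arm can. A call with a gripper value outside its range is refused whole. The fingers move at their own pace and stop on an object; FORCE is the grip in N (left out, the last holds). Time passes only in rows, so rows that repeat a pose let the fingers close. It gives the time, the measured TCP pose, the force and the opening at its end, in the units of the state.
- status.observe(): the state, without advancing time (a new reading comes with each control period).
- optics.camera(name): name is "scene" or "top"; returns the picture (400x640x3 uint8, red, green, blue); there is no depth.
- optics.camera_params(name): a dict with "fx", "fy", "cx", "cy" (pixels), "xyz" and "attitude" of the camera in the world. Camera axes: x right, y up, looking along -z (the intrinsics and any distortion apply to the point x, -y, -z); pixel columns grow to the right and rows downward; lengths in m; the calibration is good to about 2 mm. A picture is of the moment at which its call begins. camera_params takes no time and is no camera call.
- job.finish_job(): hands the job in, once; it reports no verdict.
The state is a dict: "time_s": time; "q": joint angles; "qd": joint speeds; "joint_efforts": joint torques, N m; "eef_pos": TCP position; "orientation": TCP orientation; "wrist_force": force on the tool from outside, world axes, zero at the start; "torque": the same for the moment, N m; "grip_width": opening from 0.0 (shut) to 1.0 (fully open).
Only numpy, scipy, OpenCV 4.12 (cv2) and the standard library are available. Lean on these libraries where they do the work, as an engineer would, in place of code of your own. Each camera call takes 0.05 s, during which the arm holds its last target.

## Working session

There is one attempt and no reset: what is moved stays moved. The work goes in short steps, Python scripts to look and compute and a shell command to move; the robot and the scene stay as the last step left them, time stands still between calls to the robot, and variables do not carry over. Pictures are saved under pics/ and viewed, and the job is handed in when it is done.

```bash
mkdir -p pics; ls; python3 - <<'E'
from station import status, optics, job, bot
import cv2
print(status.observe()); print(bot.nose_length)
for n in ("scene","top"):
    im=optics.camera(n); cv2.imwrite(f"pics/{n}0.png",im[:,:,::-1]); print(n,optics.camera_params(n))
E
```

```text
pics
{'time_s': 0.0, 'q': array([-1.23461027e+00,  4.91566223e-01,  1.55948454e+00,  7.19822864e-07,
        1.09169457e+00, -1.05629916e-01]), 'qd': array([ 1.43418763e-03, -7.73541130e-04,  1.33029517e-03, -1.03599150e-05,
       -1.06322067e-04, -1.64483595e-04]), 'joint_efforts': array([-1.15585855e-03, -6.12645578e+01, -2.58190405e+01,  6.91840751e-02,
        4.81327402e-02, -1.26604650e-04]), 'eef_pos': array([ 0.26716454, -0.56476086,  0.23604551]), 'orientation': array([-5.72548469e-04,  9.75698772e-01,  2.19115436e-01, -6.59747879e-05]), 'wrist_force': array([-0.06091877,  0.22853836, -0.21645298]), 'torque': array([0.00668525, 0.02166499, 0.00419813]), 'grip_width': 1.00492554553425}
0.022
scene {'fx': 413.03854392559464, 'fy': 413.03854392559464, 'cx': 322.3213371280007, 'cy': 194.88822012735648, 'xyz': array([ 1.31168535, -0.37482867,  0.91896922]), 'attitude': array([0.78556579, 0.3355134 , 0.20550143, 0.47758382])}
top {'fx': 386.05902343493386, 'fy': 386.05902343493386, 'cx': 326.7593109046114, 'cy': 206.4905879137937, 'xyz': array([ 0.44028405, -0.00519808,  1.25822858]), 'attitude': array([-0.69912479, -0.05759711,  0.03958235,  0.71157596])}
```

View pics/scene0.png

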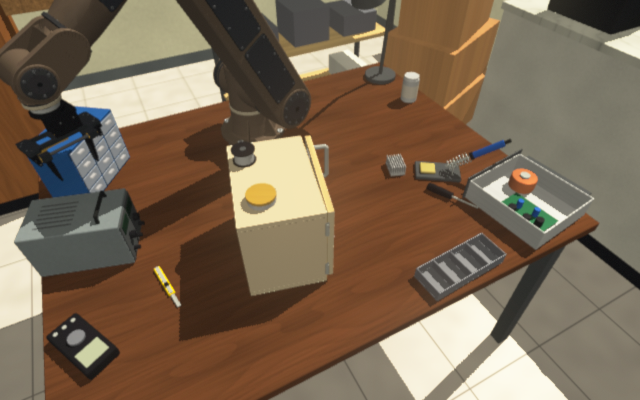

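View pics/top0.png

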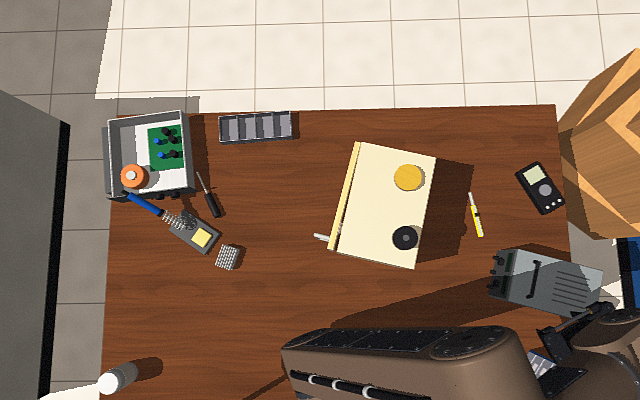

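Cupboard in the top view spans about (330–437, 142–268), with its door on the left side and the handle near (320,238). I'll enlarge it for corner positions.

```bash
cat > h.py <<'E'
import numpy as np, cv2
from station import status, optics, job, bot
from scipy.spatial.transform import Rotation as R
def P(n):
    p=optics.camera_params(n); return p, R.from_quat(np.roll(p['attitude'],-1)).as_matrix()
def ray(n,u,v,z):
    p,M=P(n); d=M@np.array([(u-p['cx'])/p['fx'],-(v-p['cy'])/p['fy'],-1]); t=(z-p['xyz'][2])/d[2]; return p['xyz']+t*d
def proj(n,X):
    p,M=P(n); c=(np.asarray(X)-p['xyz'])@M; return np.stack([p['cx']-p['fx']*c[...,0]/c[...,2], p['cy']+p['fy']*c[...,1]/c[...,2]],-1)
def crop(n,name,x0,y0,x1,y1,s,im=None):
    im=optics.camera(n) if im is None else im
    cv2.imwrite(f"pics/{name}.png",cv2.resize(im[y0:y1,x0:x1,::-1],None,fx=s,fy=s,interpolation=cv2.INTER_CUBIC))
E
python3 - <<'E'
from h import *
im=cv2.imread('pics/top0.png')[:,:,::-1]; crop('top','topc',300,130,450,280,4,im)
im=cv2.imread('pics/scene0.png')[:,:,::-1]; crop('scene','scc',215,120,355,300,3.3,im)
E
```

```text
(no output)
```

View pics/topc.png

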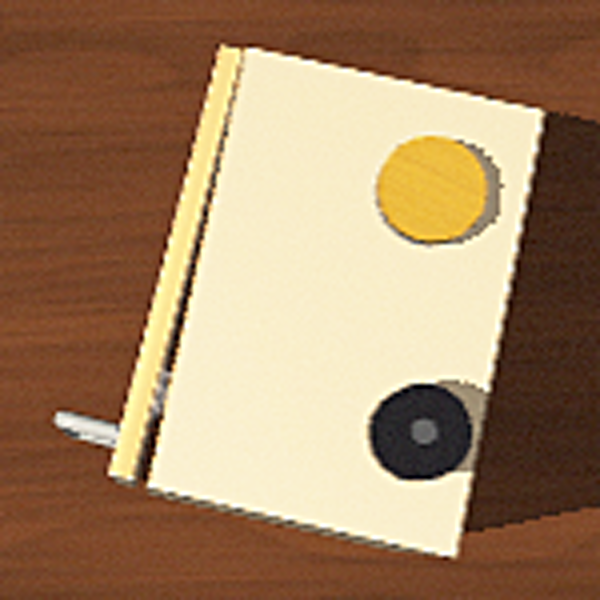

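View pics/scc.png

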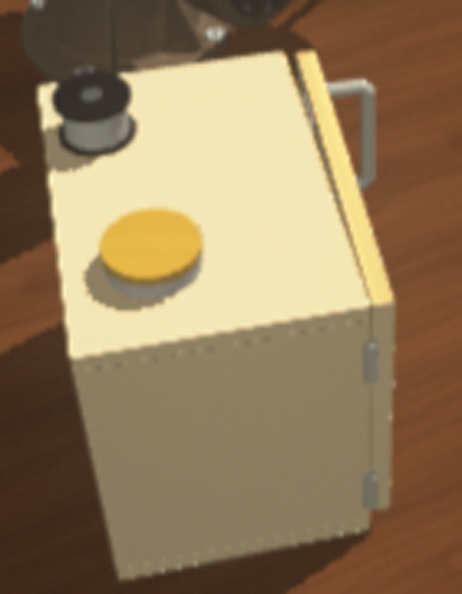

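```bash
cat >> h.py <<'E'
FIT=None
def W(pt,pose):
    x,y,a=pose; c,s=np.cos(a),np.sin(a); pt=np.asarray(pt,float)
    return np.stack([x+c*pt[...,0]-s*pt[...,1], y+s*pt[...,0]+c*pt[...,1], pt[...,2]],-1)
E
python3 - <<'E'
from h import *
from scipy.optimize import least_squares
L=np.array([[0,.237,.26],[.2,.237,.26],[0,-.063,.26],[.2,-.063,.26]])
top=(np.array([[245,48],[543,109],[149,489],[458,557]])+.5)/4-.5+[300,130]
sc=(np.array([[371,307],[70,357],[288,52],[38,86]])+.5)/3.3-.5+[215,120]
for u in top: print(ray('top',*u,.26))
for u in sc: print(ray('scene',*u,.26))
f=lambda p:np.r_[(proj('top',W(L,p))-top).ravel(),(proj('scene',W(L,p))-sc).ravel()]
r=least_squares(f,[.45,0,-1.8]); print(r.x,r.fun.reshape(-1,2).round(1))
for w in ([top,'top'],[sc,'scene']):
    r1=least_squares(lambda p:(proj(w[1],W(L,p))-w[0]).ravel(),r.x); print(w[1],r1.x)
c=(np.array([[58,416],[118,440],[120,480],[138,480],[228,46]])+.5)/4-.5+[300,130]
for u in c: print(ray('top',*u,.25))
E
```

```text
[ 0.75153944 -0.07455677  0.26      ]
[ 0.705238   -0.26947792  0.26      ]
[ 0.46057663 -0.00491631  0.26      ]
[ 0.41449924 -0.20013239  0.26      ]
[ 0.75309943 -0.07589422  0.26      ]
[ 0.70291855 -0.2694962   0.26      ]
[ 0.46370051 -0.00057051  0.26      ]
[ 0.41313864 -0.19799132  0.26      ]
[ 0.52244161 -0.01880669 -1.8118155 ] [[ 0.3 -0.4]
 [ 0.1  0.1]
 [-0.5 -0.3]
 [-0.8  0.4]
 [ 0.1 -0.2]
 [ 0.2  0.6]
 [-1.4 -0.1]
 [ 0.   0.1]]
top [ 0.52154961 -0.01983203 -1.80473077]
scene [ 0.52338591 -0.01758602 -1.81977504]
[0.50913764 0.05361311 0.25      ]
[0.49281626 0.01465817 0.25      ]
[0.46689066 0.01379133 0.25      ]
[0.46669771 0.00210937 0.25      ]
[ 0.75632569 -0.06386414  0.25      ]
```

```bash
cat >> h.py <<'E'
POSE=np.array([.5224,-.0188,-1.812])
H=np.array([-.002,.235])
def door(off,r,z,th):  # off: behind the back face (+), r from hinge
    d=np.array([off,-r]); c,s=np.cos(th),np.sin(th)
    return W([H[0]+c*d[0]+s*d[1],H[1]-s*d[0]+c*d[1],z],POSE)
def tri(ut,us):
    from scipy.optimize import least_squares
    r=least_squares(lambda X:np.r_[proj('top',X)-ut,proj('scene',X)-us],[.5,.03,.22]); return r.x,r.fun
E
python3 - <<'E'
from h import *
from scipy.optimize import least_squares
T=lambda a:(np.array(a)+.5)/4-.5+[300,130]
S=lambda a:(np.array(a)+.5)/3.3-.5+[215,120]
print(tri(T([61,416]),S([368,87])))
for th in (0,.03,.06,.1):
  print(th,door(-.055,.268,.24,th), 'ends',door(0,.296,.25,th),[proj('top',door(-.055,.268,.24,th)),proj('scene',door(-.055,.268,.24,th)),proj('top',door(0,.296,.252,th)),proj('top',door(-.016,.296,.252,th))])
print(T([61,416]),T([118,480]),T([136,482]),S([368,87]))
E
```

```text
(array([0.50952661, 0.05135756, 0.23677614]), array([ 0.39376018,  0.17401431,  0.44202194, -0.04056792]))
0 [0.50397099 0.04443268 0.24      ] ends [ 0.46364362 -0.00228673  0.25      ] [array([317.8472983 , 235.77775636]), array([323.42013411, 144.64085698]), array([335.83844176, 250.76275508]), array([329.81515975, 249.37819634])]
0.03 [0.50760442 0.05179184 0.24      ] ends [0.46589382 0.0063031  0.25      ] [array([315.04443012, 234.44868057]), array([326.42686832, 144.60122205]), array([332.50606916, 249.94371428]), array([326.53296129, 248.37981868])]
0.06 [0.51145695 0.05903871 0.24      ] ends [0.46840066 0.01482156 0.25      ] [array([312.28686133, 233.03766879]), array([329.43453841, 144.61593087]), array([329.2030082 , 249.02550455]), array([323.28595357, 247.28414216])]
0.1 [0.51692846 0.06851526 0.24      ] ends [0.4721384  0.02605527 0.25      ] [array([308.68506151, 231.03155476]), array([333.44400619, 144.72008709]), array([324.85013497, 247.64884489]), array([319.0168219 , 245.67409405])]
[314.875 233.625] [329.125 249.625] [333.625 250.125] [326.16666667 146.01515152]
```

```bash
python3 -m handwheel '[0,0,6,0,0,0,100, 0,2,12,0,0,5,100, 2,6,15,0,0,12,100, 4,10,15,0,0,18,100, 5.5,14,15,0,0,25,100, 7,18,15,0,0,30,100, 8.5,22,15,0,0,36,100, 10,26,15,0,0,42,100]' 25
```

```text
time_s: 0.77
eef_pos: [0.3531, -0.3408, 0.386]
orientation: [0.0, 0.831, 0.556, 0.0]
wrist_force: [-0.5, -1.3, -0.2]
grip_width: 1.003
```

```bash
python3 -m handwheel '[14,36,0,0,0,8,70, 14,36,0,0,0,8,70, 14,36,0,0,0,8,70, 14,36,0,0,0,8,70, 14,36,0,0,0,8,70, 14,36,0,0,0,8,70, 14,36,0,0,0,8,70, 14,36,0,0,0,8,70]'
```

```text
time_s: 1.43
eef_pos: [0.4739, -0.0299, 0.3857]
orientation: [0.0, 0.792, 0.611, -0.0]
wrist_force: [-0.2, -2.3, -0.3]
grip_width: 0.701
```

```bash
python3 -m handwheel '[0,0,0,0,0,0,70,0,0,0,0,0,0,70,0,0,0,0,0,0,70]'; python3 - <<'E'
from h import *
s=status.observe(); print(s['eef_pos'],s['orientation'],s['q'])
crop('scene','s1',200,60,400,220,4)
print(2*np.degrees(np.arctan2(s['orientation'][2],s['orientation'][1])))
E
```

```text
time_s: 1.68
eef_pos: [0.4736, -0.0321, 0.3855]
orientation: [-0.0, 0.791, 0.611, -0.0]
wrist_force: [0.1, -2.0, -0.4]
grip_width: 0.696
[ 0.47359955 -0.03213029  0.38548726] [-8.87839550e-05  7.91394862e-01  6.11305232e-01 -2.78987801e-04] [-2.06852380e-01  1.40655100e-01  1.67732662e+00 -3.18931982e-04
  1.32410815e+00  4.86041938e-02]
75.36788311569644
```

View pics/s1.png

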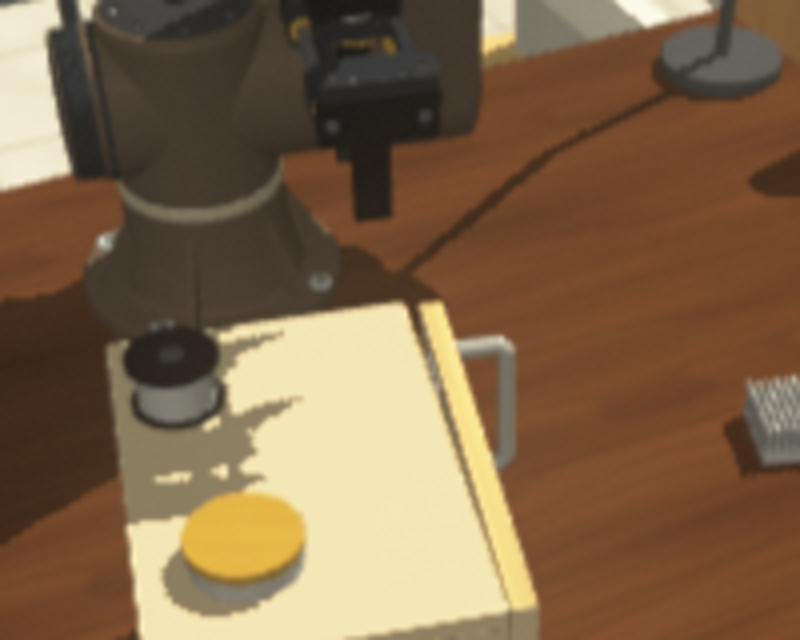

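```bash
python3 - <<'E'
from h import *
for th in (.03,):
  for z in (.24,.235,.23,.21,.14,.135,.13): print(z,proj('scene',door(-.055,.268,z,th)), (proj('scene',door(-.055,.268,z,th))+.5-[200,60])*4)
for z in (.245,.25,.255,.26): print(z,proj('scene',door(-.016,.296,z,.03))*4-[798,238],proj('scene',door(-.016,0,z,.03))*4-[798,238])
E
```

```text
0.24 [326.42686832 144.60122205] [507.70747329 340.40488821]
0.235 [326.41871425 146.07611732] [507.67485699 346.30446929]
0.23 [326.41060981 147.54203402] [507.64243924 352.16813609]
0.21 [326.37867949 153.31753516] [507.51471797 375.27014065]
0.14 [326.27272828 172.48180977] [507.09091311 451.92723908]
0.135 [326.26548697 173.79160459] [507.06194789 457.16641837]
0.13 [326.25828722 175.09388345] [507.03314888 462.37553381]
0.245 [443.78905349 317.67608614] [540.86978713 622.9705211 ]
0.25 [443.62706127 311.72695297] [541.03346199 616.81194397]
0.255 [443.46408019 305.74150355] [541.19836343 610.60721458]
0.26 [443.30010114 299.71940433] [541.36450528 604.35581217]
```

```bash
python3 -m handwheel '[1.5,3.5,0,0,0,0,70, 3,7,-1,0,0,0,70, 3.5,8.4,-4,0,0,0,70, 3.5,8.4,-7,0,0,0,70,3.5,8.4,-7,0,0,0,70,3.5,8.4,-7,0,0,0,70]'; python3 - <<'E'
from h import *
s=status.observe(); print(s['eef_pos'],s['wrist_force'])
crop('scene','s2',240,70,400,190,5)
crop('top','t2',250,180,410,300,5)
E
```

```text
time_s: 2.23
eef_pos: [0.5085, 0.0506, 0.3155]
orientation: [-0.001, 0.792, 0.61, -0.001]
wrist_force: [0.4, -0.4, 1.1]
grip_width: 0.701
[0.50851842 0.05063396 0.31552293] [ 0.36681594 -0.40489284  1.09132507]
```

View pics/s2.png

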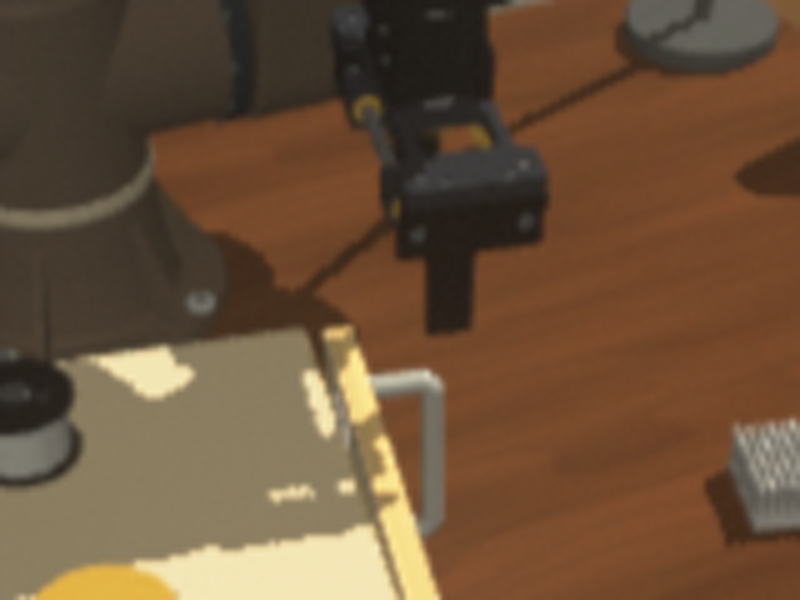

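View pics/t2.png

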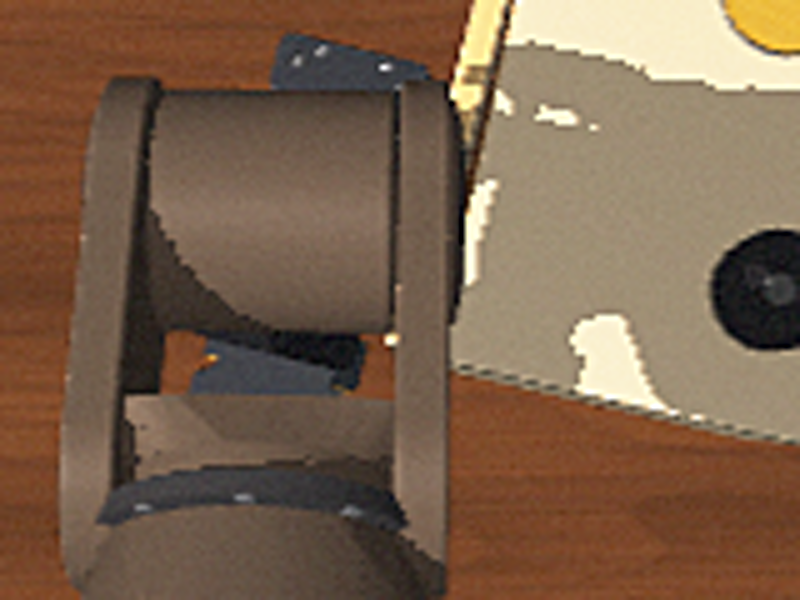

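```bash
python3 -m handwheel '[0,0.1,-2.5,0,0,0,70, 0,0.1,-5,0,0,0,70, 0,0.1,-7.5,0,0,0,70, 0,0.1,-10,0,0,0,70,0,0.1,-10,0,0,0,70,0,0.1,-10,0,0,0,70]'; python3 - <<'E'
from h import *
crop('scene','s3',240,70,400,190,5)
E
```

```text
time_s: 2.83
eef_pos: [0.5093, 0.0522, 0.2169]
orientation: [0.0, 0.792, 0.61, 0.0]
wrist_force: [0.1, -0.3, 1.0]
grip_width: 0.706
```

View pics/s3.png

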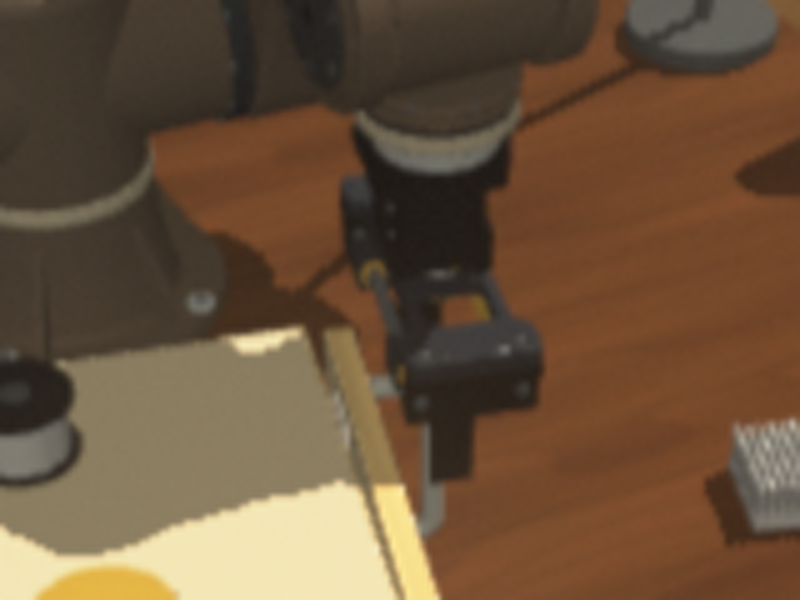

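```bash
python3 -m handwheel '[0,0,0,0,0,0,30,0,0,0,0,0,0,8,0,0,0,0,0,0,8,0,0,0,0,0,0,8,0,0,0,0,0,0,8,0,0,0,0,0,0,8,0,0,0,0,0,0,8]' 15
```

```text
time_s: 3.47
eef_pos: [0.5088, 0.053, 0.2158]
orientation: [0.0, 0.792, 0.611, 0.0]
wrist_force: [-0.3, 0.4, 0.1]
grip_width: 0.266
```

```bash
python3 -m handwheel '[0,0,0,0,0,0,5,0,0,0,0,0,0,5,0,0,0,0,0,0,5,0,0,0,0,0,0,5]' 15;python3 - <<'E'
from h import *
for th in (.03,.06,.09,.12,.15,.165,.18): print(th,(door(-.055,.268,.2,th)-door(-.055,.268,.2,.03))*100, -np.degrees(th-.03))
E
```

```text
time_s: 3.8
eef_pos: [0.5084, 0.053, 0.2157]
orientation: [-0.0, 0.792, 0.611, -0.0]
wrist_force: [-2.6, 1.8, 2.3]
grip_width: 0.125
0.03 [0. 0. 0.] -0.0
0.06 [0.38525291 0.7246866  0.        ] -1.7188733853924696
0.09 [0.79206981 1.43749127 0.        ] -3.437746770784939
0.12 [1.22008459 2.13777251 0.        ] -5.156620156177409
0.15 [1.66891206 2.82490014 0.        ] -6.875493541569878
0.165 [1.90100506 3.16333763 0.        ] -7.734930234266114
0.18 [2.13814832 3.49825578 0.        ] -8.594366926962348
```

```bash
python3 -m handwheel '[0.2,0.36,0,0,0,-0.9,5, 0.39,0.72,0,0,0,-1.7,5, 0.59,1.08,0,0,0,-2.6,5, 0.79,1.44,0,0,0,-3.4,5, 1.0,1.79,0,0,0,-4.3,5, 1.22,2.14,0,0,0,-5.2,5]'
```

```text
time_s: 4.3
eef_pos: [0.5211, 0.0749, 0.2157]
orientation: [-0.0, 0.819, 0.574, -0.0]
wrist_force: [-4.6, 0.6, 2.0]
grip_width: 0.124
```

```bash
python3 -m handwheel '[0.11,0.17,0,0,0,-0.4,5, 0.22,0.34,0,0,0,-0.9,5,  0.22,0.34,0,0,0,-0.9,5]'
```

```text
time_s: 4.55
eef_pos: [0.5233, 0.0782, 0.2157]
orientation: [-0.0, 0.823, 0.568, 0.0]
wrist_force: [-3.7, 3.4, 1.6]
grip_width: 0.125
```

```bash
python3 -m handwheel '[0.08,0.11,0,0,0,-0.3,5, 0.16,0.22,0,0,0,-0.6,5,  0.16,0.22,0,0,0,-0.6,5]'
```

```text
time_s: 4.8
eef_pos: [0.5247, 0.0802, 0.2157]
orientation: [-0.0, 0.826, 0.563, -0.0]
wrist_force: [-3.9, 3.1, 2.2]
grip_width: 0.123
```

```bash
python3 -m handwheel '[0.08,0.11,0,0,0,-0.3,5, 0.16,0.22,0,0,0,-0.6,5,  0.16,0.22,0,0,0,-0.6,5]'
```

```text
time_s: 5.05
eef_pos: [0.5263, 0.0824, 0.2157]
orientation: [-0.0, 0.829, 0.559, -0.0]
wrist_force: [-5.5, 4.1, 3.2]
grip_width: 0.12
```

```bash
python3 -m handwheel '[0.08,0.11,0,0,0,-0.3,5, 0.16,0.22,0,0,0,-0.6,5,  0.16,0.22,0,0,0,-0.6,5]'
```

```text
time_s: 5.3
eef_pos: [0.5276, 0.0843, 0.2157]
orientation: [-0.0, 0.832, 0.555, -0.001]
wrist_force: [-7.2, -0.2, 3.9]
grip_width: 0.123
```

```bash
python3 -m handwheel '[0.07,0.11,0,0,0,-0.3,5, 0.07,0.11,0,0,0,-0.3,5]'; python3 - <<'E'
from h import *
crop('top','t4',280,130,440,280,4); crop('scene','s4',240,70,400,220,4)
E
```

```text
time_s: 5.47
eef_pos: [0.5278, 0.0847, 0.2156]
orientation: [0.0, 0.833, 0.553, -0.001]
wrist_force: [-9.0, -4.9, 4.6]
grip_width: 0.121
```

View pics/t4.png

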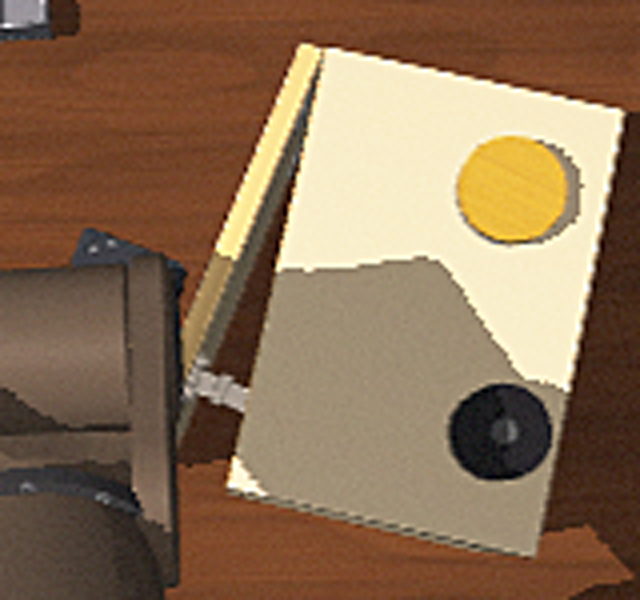

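View pics/s4.png

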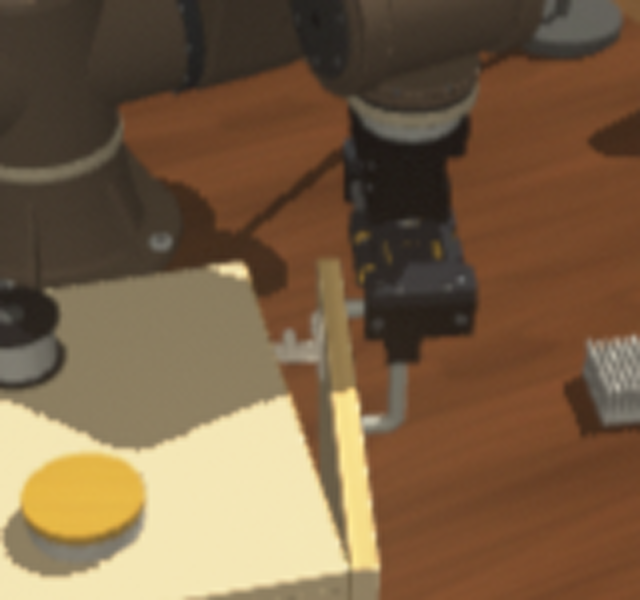

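```bash
python3 - <<'E'
from h import *
T=lambda a:(np.array(a)+.5)/4-.5+[280,130]
S=lambda a:(np.array(a)+.5)/4-.5+[240,70]
print(tri(T([212,379]),S([292,334])))
for th in (.165,.175):
  for z in (.232,.238): 
    p=door(.022,.235,z,th); print(th,p,(proj('top',p)-[280,130])*4,(proj('scene',p)-[240,70])*4)
print([ (proj('scene',door(-.016,.296,z,.17))-[240,70])*4 for z in (.25,.255,.26)])
print(door(-.055,.268,.2156,.17))
im=optics.camera('scene'); crop('scene','s5',290,125,340,165,14,im)
E
```

```text
(array([0.53154755, 0.00178704, 0.24549858]), array([ 1.18130884,  0.49845242,  1.28512221, -0.09606435]))
0.165 [ 5.26504566e-01 -3.48212500e-04  2.32000000e-01] [218.74420791 388.80553332] [289.74152813 344.93201523]
0.165 [ 5.26504566e-01 -3.48212500e-04  2.38000000e-01] [218.68718128 388.04647454] [289.57087318 337.82510227]
0.175 [0.52724223 0.00189382 0.232     ] [215.3566185  387.76091191] [293.239786   344.57612497]
0.175 [0.52724223 0.00189382 0.238     ] [215.27991404 386.99589795] [293.08235299 337.46959834]
[array([341.78823558, 266.69501643]), array([341.80883671, 260.71295935]), array([341.82956373, 254.69435075])]
[0.52739936 0.08454556 0.2156    ]
```

View pics/s5.png

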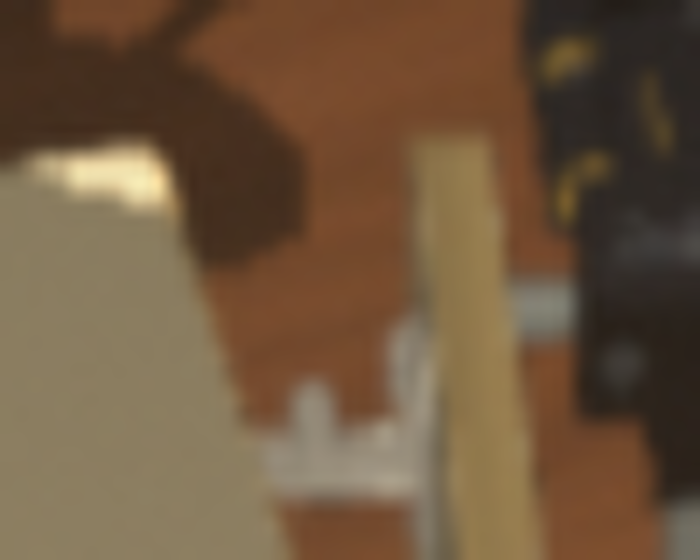

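```bash
python3 -m handwheel '[-0.06,-0.1,0,0,0,0.2,5,-0.13,-0.2,0,0,0,0.5,5,-0.13,-0.2,0,0,0,0.5,5,-0.13,-0.2,0,0,0,0.5,40,-0.13,-0.2,0,0,0,0.5,40,-0.13,-0.2,0,0,0,0.5,40,-0.13,-0.2,0,0,0,0.5,40]' 15
```

```text
time_s: 6.2
eef_pos: [0.5278, 0.0833, 0.2157]
orientation: [0.0, 0.831, 0.556, 0.0]
wrist_force: [-0.2, 0.1, -1.0]
grip_width: 0.35
```

```bash
python3 -m handwheel '[0,0,0,0,0,0,40,0,0,3,0,0,0,40,0,0,6,0,0,0,40,0,0,9,0,0,0,40,0,0,12,0,0,0,0,0,0,12,0,0,0,0]' 15; python3 - <<'E'
from h import *
s=status.observe(); print(s['eef_pos'],s['wrist_force'],s['q'],2*np.degrees(np.arctan2(s['orientation'][2],s['orientation'][1])))
crop('scene','s6',240,70,400,220,4)
for th in (.155,.16,.165): print(door(.017,.235,.24,th), np.degrees(POSE[2]-th))
E
```

```text
time_s: 6.7
eef_pos: [0.5288, 0.0835, 0.3412]
orientation: [0.002, 0.831, 0.556, 0.004]
wrist_force: [-0.2, -0.6, 0.6]
grip_width: 0.306
[0.5288412  0.08350098 0.34124204] [-0.18238893 -0.58591917  0.61049329] [ 3.32395120e-02  2.64448194e-01  1.63114296e+00 -8.61221828e-05
  1.23723377e+00  4.23976034e-01] 67.6140415278199
[0.52771896 0.00201515 0.24      ] -112.70079830223294
[0.52809679 0.00313099 0.24      ] -112.98727719979834
[0.52848019 0.00424492 0.24      ] -113.27375609736376
```

View pics/s6.png

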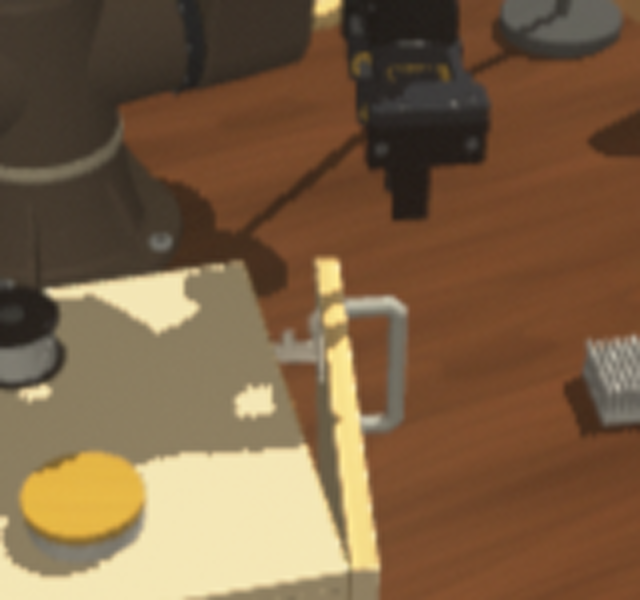

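```bash
python3 -m handwheel '[0,-1,0,0,0,-7,0,0,-2,0,0,0,-14,0,0,-3,0,0,0,-21,0,0,-4,0,0,0,-28,0,0,-5,0,0,0,-35,0,0,-6,0,0,0,-42,0,0,-7,0,0,0,-49,0,-0.1,-8,0,0,0,-56,0]'
```

```text
time_s: 7.42
eef_pos: [0.5262, 0.0029, 0.3345]
orientation: [-0.0, 0.995, 0.098, -0.001]
wrist_force: [0.4, 0.3, 0.2]
grip_width: 0.005
```

```bash
python3 -m handwheel '[0,0,0,0,0,-7,0,0,0,0,0,0,-14,0,0,0,0,0,0,-21,0,0,0,0,0,0,-28,0,0,0,0,0,0,-34.5,0,0,0,0,0,0,-34.5,0,0,0,0,0,0,-34.5,0]'; python3 - <<'E'
from h import *
s=status.observe(); print(s['eef_pos'],s['wrist_force'],s['q'],2*np.degrees(np.arctan2(s['orientation'][2],s['orientation'][1])),s['grip_width'])
crop('scene','s7',240,50,400,200,4)
E
```

```text
time_s: 8.0
eef_pos: [0.5262, 0.0034, 0.3349]
orientation: [0.0, 0.98, -0.197, -0.001]
wrist_force: [-0.1, 0.9, -0.6]
grip_width: 0.008
[0.5262248  0.00343086 0.3348751 ] [-0.11907035  0.91759942 -0.56064334] [-1.18994412e-01  2.58589363e-01  1.65637368e+00 -9.88618098e-05
  1.22788501e+00  1.84774616e+00] -22.684026024350473 0.007797473199192918
```

View pics/s7.png

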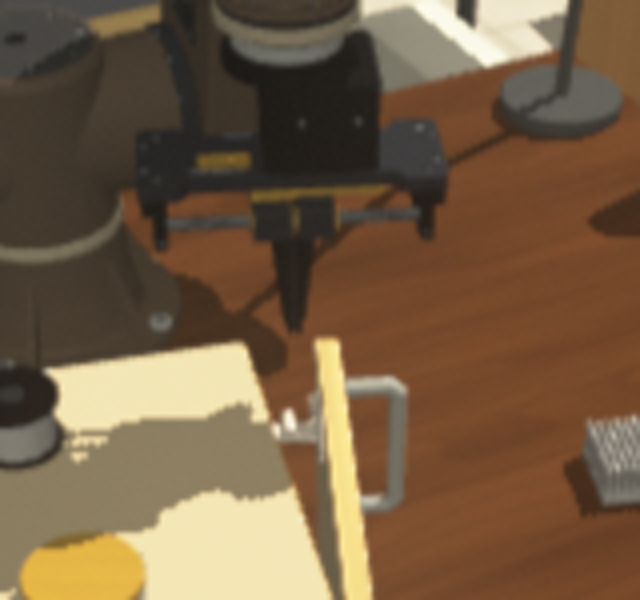

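```bash
python3 -m handwheel '[0,-0.1,0,0,0,7,0,0,-0.3,0,0,0,14,0,0.1,-0.3,0,0,0,21,0,0.1,-0.3,0,0,0,28,0,0.1,-0.3,0,0,0,35,0,0.1,-0.3,0,0,0,42,0,0.1,-0.3,0,0,0,49,0,0.1,-0.3,0,0,0,56,0]'
```

```text
time_s: 8.72
eef_pos: [0.5273, 0.0005, 0.3354]
orientation: [-0.0, 0.957, 0.29, -0.0]
wrist_force: [-0.9, -0.0, 0.2]
grip_width: 0.001
```

```bash
python3 -m handwheel '[0,0,0,0,0,7,0,0,0,-1,0,0,14,0,0,0,-2,0,0,21,0,0,0,-3,0,0,28,0,0,0,-4,0,0,34,0,0,0,-4,0,0,34,0,0,0,-4,0,0,34,0]'; python3 - <<'E'
from h import *
s=status.observe(); print(s['eef_pos'],s['wrist_force'],s['q'],2*np.degrees(np.arctan2(s['orientation'][2],s['orientation'][1])),s['grip_width'])
crop('scene','s8',260,70,360,170,6)
crop('top','t8',280,130,440,280,4)
E
```

```text
time_s: 9.3
eef_pos: [0.5273, 0.0005, 0.2955]
orientation: [-0.0, 0.834, 0.552, -0.0]
wrist_force: [0.0, -0.3, 0.1]
grip_width: 0.001
[5.27281246e-01 4.62716609e-04 2.95456449e-01] [ 0.04455462 -0.30238212  0.0827987 ] [-1.24428689e-01  2.92797184e-01  1.71558980e+00 -4.92013645e-06
  1.13413152e+00  2.76258952e-01] 67.04240862914085 0.0010004439138307465
```

View pics/s8.png

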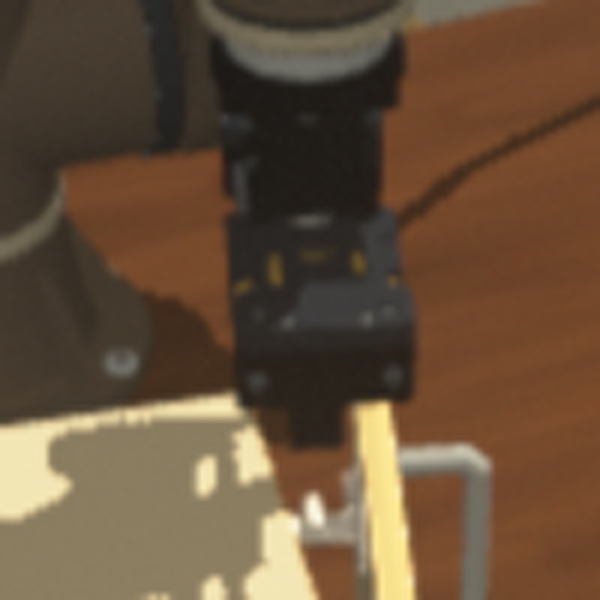

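View pics/t8.png

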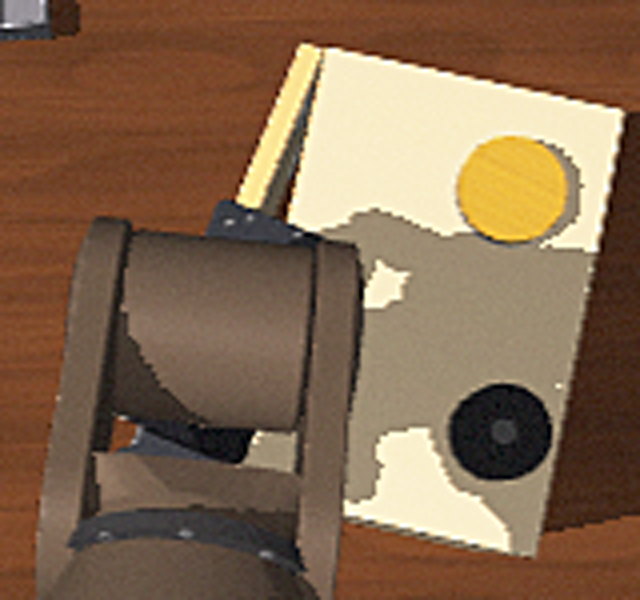

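```bash
python3 -m handwheel '[0,0,-1,0,0,0,0,0,0,-2,0,0,0,0,0,0,-2.6,0,0,0,0,0,0,-2.6,0,0,0,0,0,0,-2.6,0,0,0,0]'
```

```text
time_s: 9.82
eef_pos: [0.5273, 0.0004, 0.2692]
orientation: [-0.0, 0.833, 0.553, -0.0]
wrist_force: [0.1, -0.4, -0.1]
grip_width: 0.004
```

```bash
python3 -m handwheel '[0,0,-0.15,0,0,0,0,0,0,-0.3,0,0,0,0,0,0,-0.3,0,0,0,0]'
```

```text
time_s: 10.07
eef_pos: [0.5274, 0.0004, 0.2667]
orientation: [0.0, 0.833, 0.553, 0.0]
wrist_force: [0.4, 0.3, 0.9]
grip_width: 0.004
```

```bash
python3 -m handwheel '[0,0,-0.1,0,0,0,0,0,0,-0.2,0,0,0,0,0,0,-0.2,0,0,0,0]'
```

```text
time_s: 10.32
eef_pos: [0.5273, 0.0004, 0.2646]
orientation: [0.0, 0.833, 0.553, -0.0]
wrist_force: [-0.3, -0.0, 0.5]
grip_width: 0.004
```

Tip at 0.2426; feeling on in 1–2 mm steps.

```bash
python3 -m handwheel '[0,0,-0.1,0,0,0,0,0,0,-0.2,0,0,0,0,0,0,-0.2,0,0,0,0]'
```

```text
time_s: 10.57
eef_pos: [0.5273, 0.0004, 0.2625]
orientation: [-0.0, 0.833, 0.553, -0.0]
wrist_force: [0.1, -0.4, 0.3]
grip_width: 0.006
```

```bash
python3 -m handwheel '[0,0,-0.1,0,0,0,0,0,0,-0.1,0,0,0,0]'
```

```text
time_s: 10.73
eef_pos: [0.5273, 0.0004, 0.2616]
orientation: [-0.0, 0.833, 0.553, -0.0]
wrist_force: [0.9, 0.4, -0.1]
grip_width: 0.004
```

```bash
python3 -m handwheel '[0,0,-0.1,0,0,0,0,0,0,-0.1,0,0,0,0]'
```

```text
time_s: 10.9
eef_pos: [0.5273, 0.0004, 0.2606]
orientation: [-0.0, 0.833, 0.553, -0.0]
wrist_force: [1.1, -0.2, 0.9]
grip_width: 0.003
```

```bash
python3 -m handwheel '[0,0,-0.1,0,0,0,0,0,0,-0.1,0,0,0,0]'
```

```text
time_s: 11.07
eef_pos: [0.5274, 0.0004, 0.2598]
orientation: [0.0, 0.833, 0.553, 0.0]
wrist_force: [-0.2, -0.4, 2.7]
grip_width: 0.006
```

```bash
python3 -m handwheel '[0,0,-0.1,0,0,0,0,0,0,-0.1,0,0,0,0]'
```

```text
time_s: 11.23
eef_pos: [0.5274, 0.0005, 0.2588]
orientation: [0.0, 0.833, 0.553, 0.0]
wrist_force: [-0.6, 1.0, 3.8]
grip_width: 0.009
```

```bash
python3 -m handwheel '[0,0,-0.1,0,0,0,0,0,0,-0.1,0,0,0,0]'
```

```text
time_s: 11.4
eef_pos: [0.5275, 0.0005, 0.2579]
orientation: [0.0, 0.833, 0.553, 0.0]
wrist_force: [-1.1, 1.6, 4.4]
grip_width: 0.003
```

```bash
python3 -m handwheel '[0,0,-0.1,0,0,0,0,0,0,-0.2,0,0,0,0,0,0,-0.2,0,0,0,0]'
```

```text
time_s: 11.65
eef_pos: [0.5275, 0.0005, 0.256]
orientation: [0.0, 0.833, 0.553, 0.0]
wrist_force: [-1.4, 1.2, 7.1]
grip_width: 0.002
```

```bash
python3 -m handwheel '[0,0,-0.1,0,0,0,0,0,0,-0.15,0,0,0,0,0,0,-0.15,0,0,0,0]'; python3 - <<'E'
from h import *
crop('scene','s9',260,70,360,170,6)
for th in (.16,.18,.2,.22,.24,.26): print(th,(door(.02,.235,0,th)-door(.02,.235,0,.16))*100,-np.degrees(th-.16))
E
```

```text
time_s: 11.9
eef_pos: [0.5275, 0.0005, 0.2548]
orientation: [0.0, 0.833, 0.553, 0.0]
wrist_force: [-1.7, 1.3, 9.4]
grip_width: 0.001
0.16 [0. 0. 0.] -0.0
0.18 [0.15119695 0.44680204 0.        ] -1.1459155902616458
0.2 [0.31129911 0.89049099 0.        ] -2.2918311805232934
0.22 [0.48024244 1.33088937 0.        ] -3.437746770784939
0.24 [0.65795936 1.76782104 0.        ] -4.583662361046585
0.26 [0.84437879 2.20111122 0.        ] -5.729577951308233
```

View pics/s9.png

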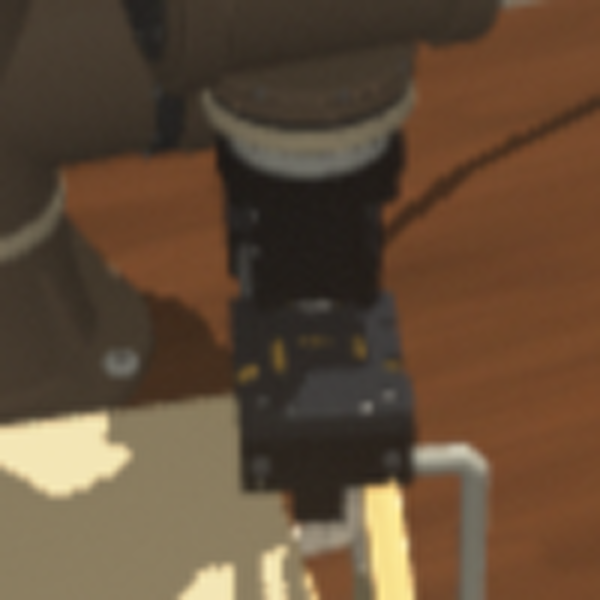

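```bash
python3 -m handwheel '[0.07,0.22,0,0,0,-0.5,0,0.15,0.45,0,0,0,-1.1,0,0.23,0.67,0,0,0,-1.7,0,0.31,0.89,0,0,0,-2.3,0]'; python3 - <<'E'
from h import *
crop('scene','s10',260,70,360,170,6)
E
```

```text
time_s: 12.28
eef_pos: [0.5306, 0.0093, 0.2548]
orientation: [0.0, 0.844, 0.536, 0.0]
wrist_force: [-2.8, 0.1, 8.6]
grip_width: 0.009
```

View pics/s10.png

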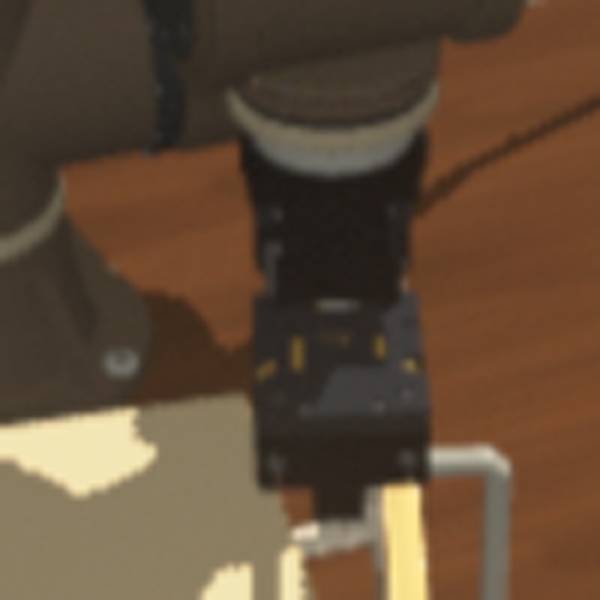

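```bash
python3 -m handwheel '[0.08,0.22,0,0,0,-0.6,0,0.17,0.44,0,0,0,-1.1,0,0.26,0.66,0,0,0,-1.7,0,0.35,0.88,0,0,0,-2.3,0,0.44,1.1,0,0,0,-2.9,0,0.53,1.31,0,0,0,-3.4,0,0.63,1.53,0,0,0,-4,0,0.73,1.74,0,0,0,-4.6,0]'; python3 - <<'E'
from h import *
crop('scene','s11',260,70,360,170,6)
crop('top','t11',280,130,440,280,4)
E
```

```text
time_s: 13.0
eef_pos: [0.538, 0.0267, 0.2548]
orientation: [0.0, 0.865, 0.501, 0.0]
wrist_force: [-1.3, -0.8, 7.4]
grip_width: 0.004
```

View pics/s11.png

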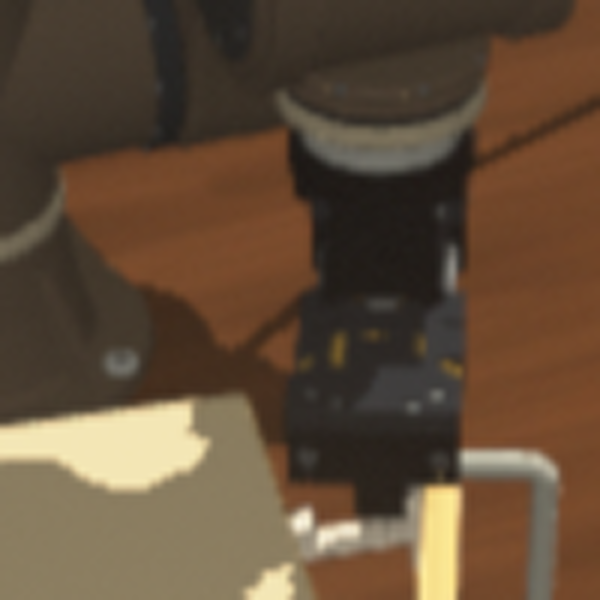

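View pics/t11.png

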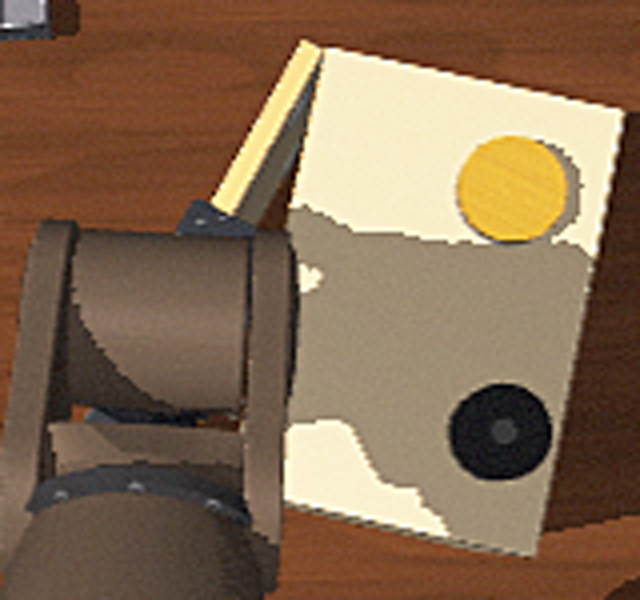

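```bash
python3 - <<'E'
from h import *
s=status.observe();print(s['eef_pos'],s['wrist_force'],np.degrees(s['q']))
b=door(.02,.235,0,.28);print(b)
for th in np.arange(.3,.46,.02): print(round(th,3),((door(.02,.235,0,th)-b)*100).round(2),-np.degrees(th-.28).round(1))
E
```

```text
[0.53808515 0.02692009 0.25484711] [-2.05724376  0.70392769  8.09703376] [-4.15974236e+00  1.99782495e+01  1.00133061e+02 -5.17482429e-03
  5.98169600e+01  2.56403837e+01]
[0.53731947 0.02667508 0.        ]
0.3 [0.2  0.43 0.  ] -1.1
0.32 [0.42 0.85 0.  ] -2.3
0.34 [0.64 1.26 0.  ] -3.4
0.36 [0.86 1.68 0.  ] -4.6
0.38 [1.1  2.08 0.  ] -5.7
0.4 [1.35 2.49 0.  ] -6.9
0.42 [1.6  2.89 0.  ] -8.0
0.44 [1.86 3.28 0.  ] -9.2
0.46 [2.13 3.67 0.  ] -10.3
```

```bash
python3 -m handwheel '[0.2,0.43,0,0,0,-1.1,0,0.42,0.85,0,0,0,-2.3,0,0.64,1.26,0,0,0,-3.4,0,0.86,1.68,0,0,0,-4.6,0,1.1,2.08,0,0,0,-5.7,0,1.35,2.49,0,0,0,-6.9,0,1.6,2.89,0,0,0,-8,0,1.86,3.28,0,0,0,-9.2,0]'; python3 - <<'E'
from h import *
crop('scene','s12',260,70,360,170,6)
b=door(.02,.235,0,.44)
# next: lift, then push: finger centre 10 behind at r=.225
for th in np.arange(.44,1.75,.08):
  print(round(th,3),((door(.011,.22,0,th)-b)*100).round(1),-np.degrees(th-.44).round(1),door(.011,.22,0,th).round(3))
E
```

```text
time_s: 13.77
eef_pos: [0.5568, 0.0596, 0.2549]
orientation: [0.0, 0.903, 0.43, 0.001]
wrist_force: [-1.6, -1.4, 9.1]
grip_width: -0.0
0.44 [ 1.7 -0.2  0. ] -0.0 [0.573 0.057 0.   ]
0.52 [2.8 1.1 0. ] -4.6 [0.584 0.071 0.   ]
0.6 [4.  2.4 0. ] -9.2 [0.596 0.084 0.   ]
0.68 [5.3 3.6 0. ] -13.8 [0.609 0.096 0.   ]
0.76 [6.7 4.7 0. ] -18.3 [0.623 0.106 0.   ]
0.84 [8.2 5.7 0. ] -22.9 [0.638 0.116 0.   ]
0.92 [9.7 6.5 0. ] -27.5 [0.653 0.124 0.   ]
1.0 [11.4  7.2  0. ] -32.1 [0.669 0.132 0.   ]
1.08 [13.   7.8  0. ] -36.7 [0.686 0.137 0.   ]
1.16 [14.7  8.3  0. ] -41.3 [0.703 0.142 0.   ]
1.24 [16.5  8.6  0. ] -45.8 [0.72  0.145 0.   ]
1.32 [18.2  8.7  0. ] -50.4 [0.738 0.147 0.   ]
1.4 [20.   8.8  0. ] -55.0 [0.756 0.147 0.   ]
1.48 [21.7  8.7  0. ] -59.6 [0.773 0.146 0.   ]
1.56 [23.5  8.4  0. ] -64.2 [0.791 0.144 0.   ]
1.64 [25.2  8.   0. ] -68.8 [0.808 0.14  0.   ]
1.72 [26.9  7.5  0. ] -73.3 [0.825 0.135 0.   ]
```

View pics/s12.png

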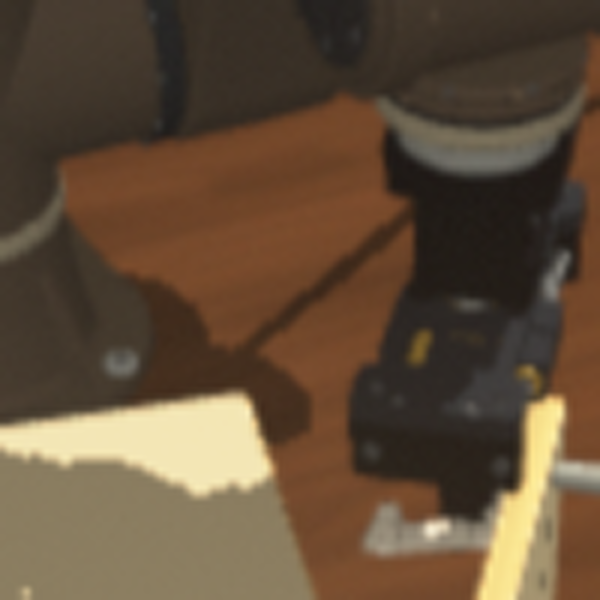

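```bash
python3 - <<'E'
from h import *
b=door(.02,.235,0,.44)
for off,r in ((.02,.235),(.022,.19)): print(((door(off,r,0,.44)-b)*100).round(2))
b=door(.022,.19,0,.44)
for th in np.arange(.44,1.78,.08):
  p=door(.010,.19,0,th); print(round(th,3),((p-b)*100).round(1),-np.degrees(th-.44).round(1),p.round(3))
E
python3 -m handwheel '[0,0,0.5,0,0,0,0,0,0,1.1,0,0,0,0,0,0,1.1,0,0,0,0]'
```

```text
[0. 0. 0.]
[ 3.37 -2.99  0.  ]
0.44 [0.8 0.9 0. ] -0.0 [0.597 0.039 0.   ]
0.52 [1.7 2.1 0. ] -4.6 [0.607 0.051 0.   ]
0.6 [2.7 3.2 0. ] -9.2 [0.617 0.062 0.   ]
0.68 [3.9 4.3 0. ] -13.8 [0.628 0.072 0.   ]
0.76 [5.1 5.2 0. ] -18.3 [0.64  0.082 0.   ]
0.84 [6.3 6.  0. ] -22.9 [0.653 0.09  0.   ]
0.92 [7.7 6.8 0. ] -27.5 [0.666 0.097 0.   ]
1.0 [9.  7.4 0. ] -32.1 [0.68  0.104 0.   ]
1.08 [10.5  7.9  0. ] -36.7 [0.694 0.109 0.   ]
1.16 [12.   8.3  0. ] -41.3 [0.709 0.113 0.   ]
1.24 [13.4  8.6  0. ] -45.8 [0.724 0.115 0.   ]
1.32 [15.   8.7  0. ] -50.4 [0.739 0.117 0.   ]
1.4 [16.5  8.8  0. ] -55.0 [0.754 0.117 0.   ]
1.48 [18.   8.7  0. ] -59.6 [0.77  0.116 0.   ]
1.56 [19.5  8.5  0. ] -64.2 [0.785 0.114 0.   ]
1.64 [21.   8.1  0. ] -68.8 [0.8   0.111 0.   ]
1.72 [22.5  7.7  0. ] -73.3 [0.814 0.107 0.   ]
time_s: 14.07
eef_pos: [0.5566, 0.0595, 0.266]
orientation: [0.0, 0.903, 0.431, 0.0]
wrist_force: [0.5, -0.0, 0.1]
grip_width: 0.006
```

```bash
python3 -m handwheel '[1.2,-1,0,0,0,0,0,2.4,-2,0,0,0,0,0,3.4,-3,0,0,0,0,0,3.4,-3,-1,0,0,0,0,3.4,-3,-1,0,0,0,0]'; python3 - <<'E'
from h import *
print(status.observe()['eef_pos'],status.observe()['wrist_force'])
crop('scene','s13',260,70,400,190,5)
E
```

```text
time_s: 14.48
eef_pos: [0.5897, 0.0291, 0.2529]
orientation: [-0.001, 0.903, 0.43, -0.001]
wrist_force: [-0.4, 1.1, 0.3]
grip_width: 0.006
[0.58972997 0.02909485 0.2529108 ] [-0.36650416  1.09905894  0.3125911 ]
```

View pics/s13.png

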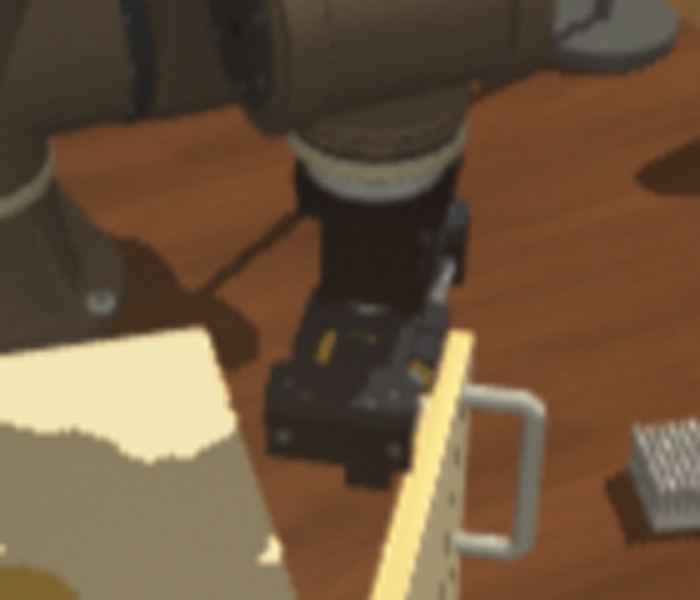

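Clear beside the door, finger behind it. Now push along the arc.

```bash
python3 -m handwheel '[0.4,0.5,0,0,0,0,0,0.8,0.9,0,0,0,0,0,1.2,1.5,0,0,0,-2,0,1.7,2.1,0,0,0,-4.6,0,2.2,2.7,0,0,0,-7,0,2.7,3.2,0,0,0,-9,0,3.3,3.8,0,0,0,-11.5,0,3.9,4.3,0,0,0,-14,0]'
```

```text
time_s: 15.2
eef_pos: [0.6296, 0.0736, 0.2555]
orientation: [0.0, 0.949, 0.317, 0.0]
wrist_force: [-1.9, -1.1, 0.4]
grip_width: 0.009
```

```bash
python3 -m handwheel '[0.6,0.5,0,0,0,-2.3,0,1.2,0.9,0,0,0,-4.5,0,1.8,1.3,0,0,0,-7,0,2.4,1.7,0,0,0,-9,0,3.1,2.1,0,0,0,-11.5,0,3.8,2.5,0,0,0,-14,0,4.4,2.8,0,0,0,-16,0,5.1,3.1,0,0,0,-18.3,0]'; python3 - <<'E'
from h import *
crop('scene','s14',240,50,400,200,4);crop('top','t14',200,80,440,280,3)
E
```

```text
time_s: 15.87
eef_pos: [0.6804, 0.1046, 0.2554]
orientation: [0.0, 0.987, 0.162, -0.0]
wrist_force: [-0.3, -1.5, -0.5]
grip_width: 0.006
```

View pics/s14.png

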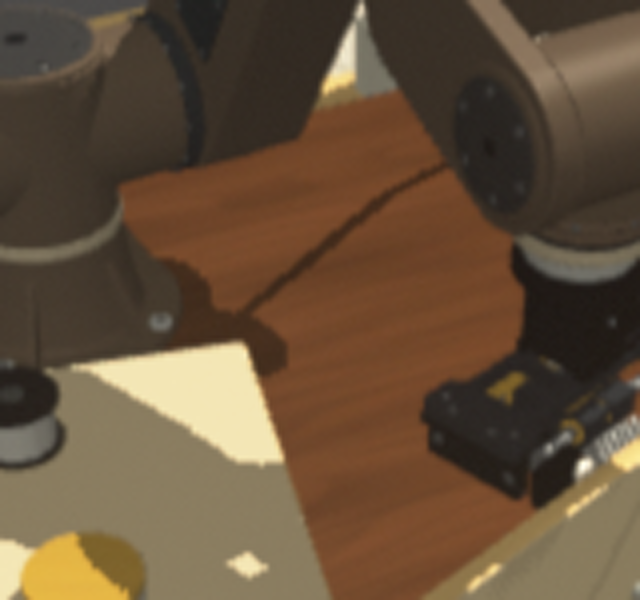

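View pics/t14.png

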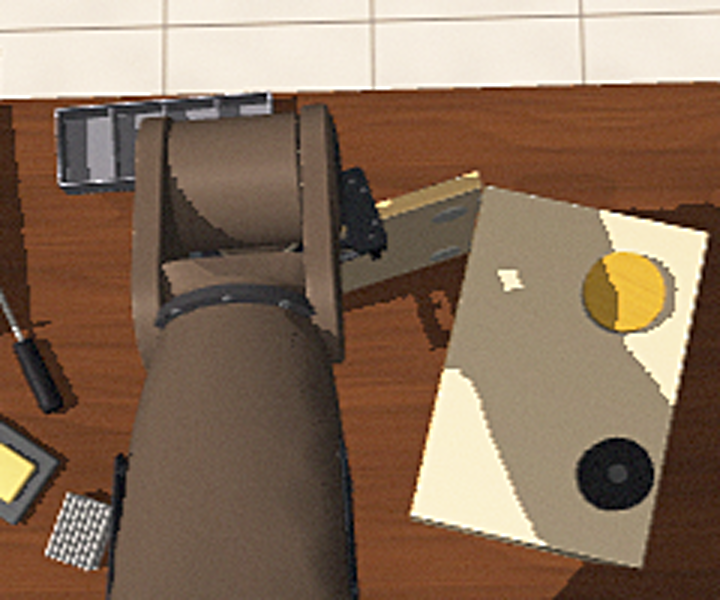

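```bash
python3 -m handwheel '[0.7,0.3,0,0,0,-2.3,0,1.5,0.5,0,0,0,-4.6,0,2.2,0.7,0,0,0,-7,0,3,0.9,0,0,0,-9.2,0,3.7,1.1,0,0,0,-11.5,0,4.4,1.2,0,0,0,-13.8,0,5.2,1.3,0,0,0,-16,0,6,1.3,0,0,0,-18.3,0]'
```

```text
time_s: 16.63
eef_pos: [0.7401, 0.1174, 0.2554]
orientation: [-0.0, 1.0, 0.004, -0.0]
wrist_force: [-1.9, 0.9, 0.4]
grip_width: 0.002
```

```bash
python3 -m handwheel '[0.8,0.1,0,0,0,-2.3,0,1.5,0.1,0,0,0,-4.6,0,2.3,0.1,0,0,0,-7,0,3,0,0,0,0,-9.2,0,3.8,-0.1,0,0,0,-11.5,0,4.5,-0.2,0,0,0,-13.8,0,5.3,-0.4,0,0,0,-16,0,6,-0.6,0,0,0,-18.3,0]'
```

```text
time_s: 17.3
eef_pos: [0.8003, 0.1114, 0.2553]
orientation: [-0.0, 0.988, -0.155, -0.0]
wrist_force: [-1.3, 1.0, 0.4]
grip_width: 0.005
```

```bash
python3 -m handwheel '[0.7,-0.2,0,0,0,-2.3,0,1.5,-0.4,0,0,0,-4.6,0,1.5,-0.4,0,0,0,-4.6,0]'; python3 - <<'E'
from h import *
crop('scene','s15',240,0,640,300,2);crop('top','t15',200,80,440,280,3)
print(status.observe()['q'])
E
```

```text
time_s: 17.55
eef_pos: [0.8158, 0.1066, 0.2548]
orientation: [0.0, 0.981, -0.195, -0.0]
wrist_force: [-0.2, 0.5, -0.6]
grip_width: -0.002
[5.01485048e-02 7.95656745e-01 9.21253772e-01 3.51360979e-05
 1.42492474e+00 2.01102585e+00]
```

View pics/s15.png

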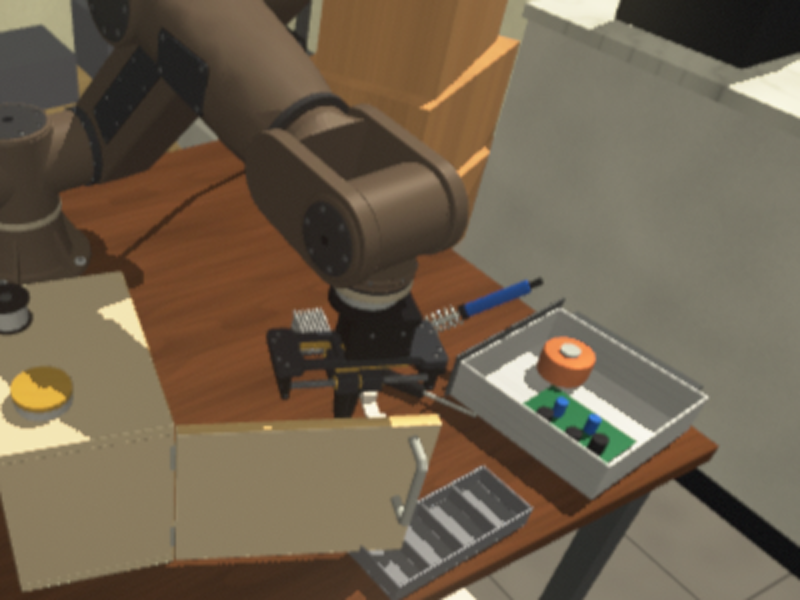

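View pics/t15.png

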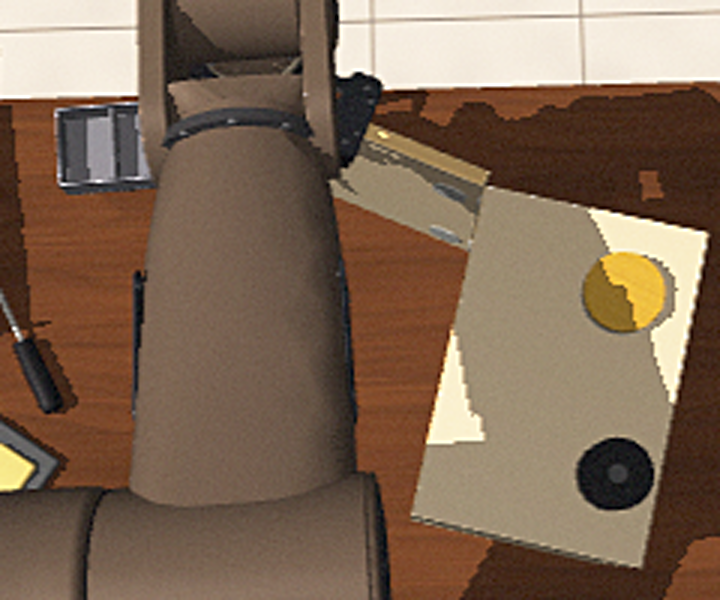

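```bash
python3 -m handwheel '[-0.8,-0.3,0,0,0,0,0,-2,-0.6,0,0,0,0,0,-4,-1,0,0,0,0,0,-6,-1,3,0,0,0,0,-8,-1,6,0,0,0,0,-11,-1,9,0,0,0,0,-14,-1,12,0,0,0,0,-17,-1,14,0,0,0,0]'
```

```text
time_s: 18.32
eef_pos: [0.6436, 0.0968, 0.398]
orientation: [-0.0, 0.981, -0.194, 0.001]
wrist_force: [-0.3, 0.2, 1.8]
grip_width: 0.007
```

```bash
python3 -m handwheel '[-3,3,0,0,0,0,0,-6,6,0,0,0,0,0,-9,9,0,0,0,0,0,-12,12,0,0,0,0,0,-14,16,0,0,0,0,0,-15,19,0,0,0,0,0,-15,19,0,0,0,0,0,-15,19,0,0,0,0,0]'; python3 - <<'E'
from h import *
im=optics.camera('scene');cv2.imwrite('pics/s16.png',im[:,:,::-1]);im=optics.camera('top');cv2.imwrite('pics/t16.png',im[:,:,::-1])
s=status.observe();print(s['wrist_force'],np.abs(s['qd']).max())
for th in (1.6,1.7,1.72,1.75):print(th,proj('top',door(0,.296,.258,th)),proj('scene',door(0,.296,.258,th)))
E
```

```text
time_s: 18.98
eef_pos: [0.4938, 0.2881, 0.3956]
orientation: [-0.0, 0.981, -0.192, 0.0]
wrist_force: [-0.1, -0.5, -0.2]
grip_width: 0.004
[ 0.09834717 -0.08387044  0.03138785] 0.025683201573731523
1.6 [254.31966507 116.3391972 ] [452.14346343 193.23014901]
1.7 [257.82185417 106.386178  ] [457.09966978 202.06233605]
1.72 [258.64093951 104.44249037] [457.96723237 203.89173395]
1.75 [259.94196851 101.55957703] [459.18703545 206.6733546 ]
```

View pics/s16.png

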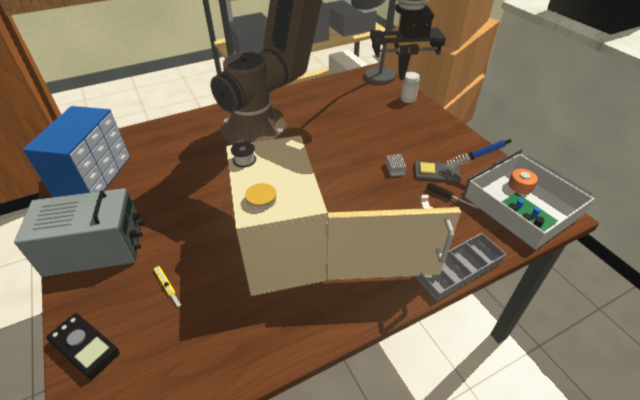

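View pics/t16.png

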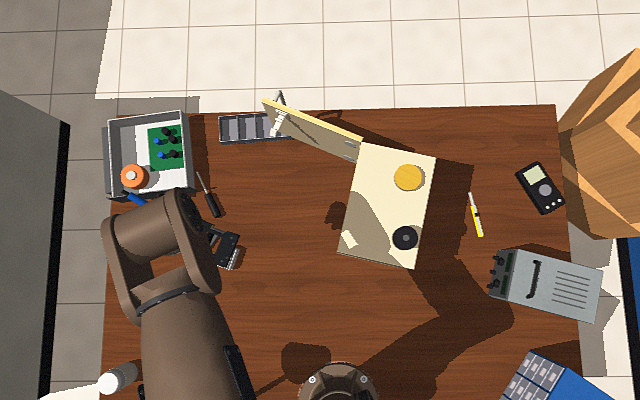

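The door stands about 1.72–1.75 rad open, its free top corner at about (458,209) in the scene view and (262,98) in the top view. The white hook is whole at about (426,200), and the reel, tin, knife, screwdriver, heat sink and stand haven't moved. The arm is clear of everything.

```bash
python3 - <<'E'
from station import job
print(job.finish_job())
E
```

```text
the job is handed in; nothing more can be done
None
```

The cupboard door is open to about 1.72–1.75 rad, past a right angle. I handed the job in at about 19 s of robot time, against the 56 s limit.

1. **To the catch:** I pinched the handle and drew the door out until the hook caught, with the pull rising to roughly 10 N. I then eased it back about 2 mm and let go.
2. **Pressing the hook:** I reached down through the gap with the fingers shut and felt the thumb pad at about z = 0.238 m. I pressed it about 5 mm, reading 7–9.5 N against the 22 N limit.
3. **Past the catch:** I kept the pad pressed and dragged the door to about 0.44 rad, so the nose was well clear of the keeper. Then I lifted off and pushed the door's back face the rest of the way.

**Last checks:** In the final pictures the door is standing open and the hook looks whole. The reel, tin, knife, screwdriver, iron stand and what I could see of the heat sink are where they started. The arm was still and the wrist force read about 0.1 N.

**Not confirmed:** The bottle and jar inside the cupboard could not be seen in the last views. The fingers never went inside, so nothing should have touched them. The door angle is estimated from the pictures, not read from the joint. No check failed or disagreed.

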